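# Slide the filter slide along the rail into its corner pocket

### The arm

A 6-joint arm with a two-finger parallel gripper is mounted at the origin on a cart in front of the work surface, level with it; the furniture and walls round the work are solid. World frame = base frame: x ahead of the robot, y to its left, z up, the work surface at z = 0. Lengths are in m, angles in rad, forces in N, time in s.
With the tool pointing down it reaches from about 0.35 to 0.975 m from the base axis. Payload 4.9 kg.
Tool frame: the origin (TCP) lies between the finger pads; the fingertips stand 19 mm ahead of it and the grasp point (between the pads) is the TCP; z points along the fingers, y is the line along which they close (so a half turn about z gives the same grasp; the last joint's range is limited). The gripper opens to 85 mm and grips with 20 to 120 N. Pads are 22 mm wide; open, the fingers measure 114 mm over their backs; the gripper's body (76 mm by 85 mm) begins 54 mm behind the grasp point. The pads swing forward as they close: fully open they stand 13 mm farther back than shut.
Start: joints at [1.137, 0.053, 1.613, -0, 1.476, -0.119], TCP at [0.194, 0.594, 0.25] pointing down, gripper open.
Joint ranges: [-3.01, 3.01], [-1.01, 2.22], [0.06, 2.58], [-1.02, 4.17], [0.09, 2.62], [-3.14, 3.14]. Speed limits (rad/s): [2.57, 2.57, 3.14, 3.14, 3.14, 3.14].

### API

Orientations are given as a rotation vector (axis times angle).
In Python, from station import ctrl gives the robot as it stands. The module is installed in compiled form; this text tells all that it offers.
- The arm moves only by the tool servo_tool, never from a script. Its argument "increments" is a list that holds one entry, the list of rows, each a list of 5 numbers: the finger opening in cm, from 0 to 8.54, then the shift along the tool's x, y, z in cm, then the turn about the tool's z in degrees. A call has 1 to 5 rows; each row is the pose to reach, as a shift and turn from the pose commanded when the call began, along the tool's axes at that moment; what a row does not reach only later rows make up. A row lasts 1/10 s, in which the tool goes at most 50 mm and 8.59 degrees, less where a joint would pass 70% of its speed; a pose out of reach is approached as far as the arm can. A call with a gripper value outside its range is refused whole. The fingers move at their own pace and stop on an object; "newtons" is the grip in N (left out, the last holds). Time passes only in rows, so rows that repeat a pose let the fingers close. It gives the time, the measured TCP pose, the force, the opening and the grip force at its end, in the units of the state.
- ctrl.get_obs(): the state, without advancing time (a new reading comes with each control period).
- ctrl.get_image(name): name is "side" or "top" or "wrist"; returns a dict with "img" (400x640x3 uint8, red, green, blue), "fx", "fy", "cx", "cy" (pixels), "k1" (the pictures are not rectified: a ray, as slopes to the right and down, at radius r is drawn at 1 + k1 r^2 times it, then the intrinsics apply), "rvec" (rotation vector, rad) and "tvec" (3), from world to camera coordinates, as OpenCV has them; the wrist camera has in their place "mount" (4x4, takes a point from camera to tool coordinates, whose origin is the TCP and whose axes are the flange's). Camera axes: x right, y down, z forward; pixel columns grow to the right and rows downward; lengths in m; the calibration is good to about 2 mm. A picture is of the moment at which its call begins: read the wrist's pose just before it. There is no depth.
- ctrl.finish_job(): hands the job in; it is judged then, once.
The state is a dict: "t": time; "q": joint angles; "dq": joint speeds; "effort": joint torques, N m; "tool_pos": TCP position; "tool_rot": TCP orientation; "contact_force": force on the tool from outside, world axes, zero at the start; "wrist_torque": the same for the moment, N m; "opening": finger opening in m; "grip_force": force on a finger pad.
Only numpy, scipy, OpenCV 4.12 (cv2) and the standard library are available. Lean on these libraries where they do the work, as an engineer would, in place of code of your own. Each camera call takes 0.05 s, during which the arm holds its last target. There are 200 camera calls.

### The job

With the fingertips alone, push the blue filter slide across the positioning board until its long side lies flat against the dark rail, then slide it along the rail, keeping it against the rail all the way, into the corner pocket behind the yellow lip until it is fully home against the end stop. Never lift it off the board or tip it up, leave the weight, the pot and the dish where they are, and move clear when it is home.

Things in the scene. Friction and masses are not known exactly. Their poses are not given: they have to be found in the camera images.
- board: Fixed grey metal positioning board, top 8 mm above the bench. Its x points square to the rail, away from the robot, y along the rail towards the end stop; origin on its underside. It spans x -90 to +65, y -170 to +150 mm. A dark rail runs along the far edge, inner face at x = +50 mm; the dark end stop's inner face is at y = +130 mm; both stand 16 mm above the board.
- pocket (a point): Where the centre of the filter slide lies when fully home: in board axes x = 28, y = 100 mm, 7 mm above the board's top (15 mm above the bench). Same axes as the board. The slide home is 22 mm (half its width) off the rail face and 30 mm off the end stop, and sticks 15 mm out of the pocket's mouth.
- lip (a point): Centre of the yellow lip that closes the pocket's near side: 10 mm high and 10 mm thick, parallel to the rail, from 45 mm before the end stop up to it; its inner face is 47 mm from the rail (3 mm more than the slide's width). A slanted yellow lead-in goes 15 mm farther out from its mouth, opening 10 mm away from the rail.
- filter_center (a point): Centre (half-way up) of the loose blue filter slide: a solid block 44 mm (its x) by 60 mm (its y, long side) by 14 mm high, flat round amber window on top, 55 to 115 g. It starts flat on the board, off the rail, its centre 12 cm or more short of home along the rail, turned up to 0.4 rad from the board's axes (its y about along the board's y).
- weight_center (a point): Centre (half-way up) of the brass check weight, 22 mm in diameter and 42 mm high, standing on the front of the board, in front of the lip. To be left alone.
- pot_center (a point): Centre (half-way up) of the white sample pot with yellow lid, 47 mm in diameter and 57 mm high, standing on the bench past the end stop. To be left alone.
- dish_center (a point): Centre (half-way up) of the red petri dish, 59 mm in diameter and 14 mm high, lying on the bench past the open end of the board. To be left alone.
- filter: The same slide; origin at the centre of its underside, same axes as at its centre.
Things that resemble listed ones, but are neither listed nor needed, are in the scene too. What is meant by the filter is not green, and is the larger of those in its own colour.

How it is judged:
On the way:
1. the filter slide lies flat against the rail, still short of the pocket (x of filter_center in the frame of pocket above -0.005 m and y of filter_center in the frame of pocket below -0.06 m and angle between the y axis of filter_center and the y axis of pocket, either way round below 0.1 rad), for 0.1 s.
At the end, for the whole second after the job is handed in: The filter slide lies flat and at rest in the corner pocket: within 4.5 mm of the rail, within 4 mm of the end stop, and straight to 0.08 rad (x of filter_center in the frame of pocket between -0.0045 and 0.003 m and y of filter_center in the frame of pocket between -0.004 and 0.003 m and z of filter_center in the frame of pocket between -0.003 and 0.003 m and angle between the y axis of filter_center and the y axis of pocket, either way round below 0.08 rad and linear speed of filter below 0.01 m/s); the robot touches nothing.
It fails at once if the filter slide came more than 12 mm off the rail on its way along it (from 9 cm short of home) (y of filter_center in the frame of pocket above -0.09 m and x of filter_center in the frame of pocket below -0.012 m).
It fails at once if the filter slide was lifted off the board (over 6 mm) (z of filter_center in the frame of pocket above 0.006 m).
It fails at once if the filter slide was tipped up (angle between filter_center's own z axis and vertical above 0.25 rad).
It fails at once if the weight, the pot or the dish was moved (over 15 mm) (distance of any of weight_center, pot_center, dish_center from where it was at the start of the episode above 0.015 m).
It also fails if it takes over 54 s, if anything falls off the work surface, if the arm or the gripper's body presses on something with over 40 N, if the wrist force passes 120 N, or if a joint passes its speed limit or range.

## Working session

There is one attempt and no reset: what is moved stays moved. The work goes in short steps, Python scripts to look and compute and a tool call to move; the robot and the scene stay as the last step left them, time stands still between calls to the robot, and variables do not carry over. Pictures are saved under pics/ and viewed, at most 10 in all, crops included, and the job is handed in when it is done.

Besides the shell and the picture viewer there is one more tool, called after "Emit:" by a JSON object that holds its "fn" and its "kwargs". servo_tool: Moves the arm, as the interface text tells. Its arguments: {"type":"object","properties":{"increments":{"type":"array"},"newtons":{"type":"number"}},"required":["increments"]}

```bash
mkdir -p pics
cat > h.py <<'E'
import numpy as np, cv2
from scipy.spatial.transform import Rotation as R
from station import ctrl
def ray(im,uv,T=None):
    uv=np.array(uv,float).reshape(-1,1,2)
    K=np.array([[im['fx'],0,im['cx']],[0,im['fy'],im['cy']],[0,0,1]])
    n=cv2.undistortPoints(uv,K,np.array([im['k1'],0,0,0.]))[:,0]
    d=np.c_[n,np.ones(len(n))]
    if 'mount' in im:
        M=T@np.array(im['mount']); return M[:3,3],d@M[:3,:3].T
    Rm=R.from_rotvec(np.ravel(im['rvec'])).as_matrix(); return -Rm.T@np.ravel(im['tvec']),d@Rm
def plane(im,uv,z,T=None):
    o,d=ray(im,uv,T); return o+d*((z-o[2])/d[:,2])[:,None]
def proj(im,p):
    K=np.array([[im['fx'],0,im['cx']],[0,im['fy'],im['cy']],[0,0,1]])
    return cv2.projectPoints(np.array(p,float).reshape(-1,1,3),np.ravel(im['rvec']),np.ravel(im['tvec']),K,np.array([im['k1'],0,0,0.]))[0][:,0]
def tool():
    o=ctrl.get_obs(); T=np.eye(4); T[:3,:3]=R.from_rotvec(o['tool_rot']).as_matrix(); T[:3,3]=o['tool_pos']; return T
def save(im,n): cv2.imwrite('pics/'+n,im['img'][:,:,::-1])
E
python3 - <<'E'
from h import *
import pickle
a={n:ctrl.get_image(n) for n in('top','side')}
pickle.dump(a,open('a.pkl','wb'))
save(a['top'],'top.png');save(a['side'],'side.png')
for n in a: print({k:v for k,v in a[n].items() if k!='img'})
print(ctrl.get_obs())
E
```

```text
{'fx': 456.7538912373948, 'fy': 456.7538912373948, 'cx': 319.6271304456967, 'cy': 200.87935229342582, 'k1': -0.06598372896668779, 'rvec': array([ 2.11777404, -2.15174006,  0.15641669]), 'tvec': array([0.15436837, 0.48266245, 1.19221555])}
{'fx': 382.9061849281321, 'fy': 382.9061849281321, 'cx': 318.36091582475353, 'cy': 196.92289225605535, 'k1': 0.015988172208774094, 'rvec': array([ 2.21781817, -0.61405712,  0.29106019]), 'tvec': array([-0.36027564,  0.2811101 ,  0.60200246])}
{'t': 0.1, 'q': array([ 1.13701515e+00,  5.32648120e-02,  1.61416682e+00,  9.65542965e-06,
        1.47603220e+00, -1.19001702e-01]), 'dq': array([ 0.00159045,  0.00039901, -0.00451789,  0.00051884, -0.00059912,
        0.0006485 ]), 'effort': array([-4.72209237e-06, -3.94904459e+01, -3.71362638e+01, -2.33387764e-04,
        4.01508223e-03,  1.87868494e-06]), 'tool_pos': array([0.1932735 , 0.5937967 , 0.24919603]), 'tool_rot': array([-4.92335318e-01, -3.10224696e+00,  2.82310420e-03]), 'contact_force': array([-0.0963618 , -0.20480059,  0.22170698]), 'wrist_torque': array([0.00357016, 0.00126561, 0.00700932]), 'grip_force': 0.0, 'opening': 0.08565165038634284}
```

View pics/top.png

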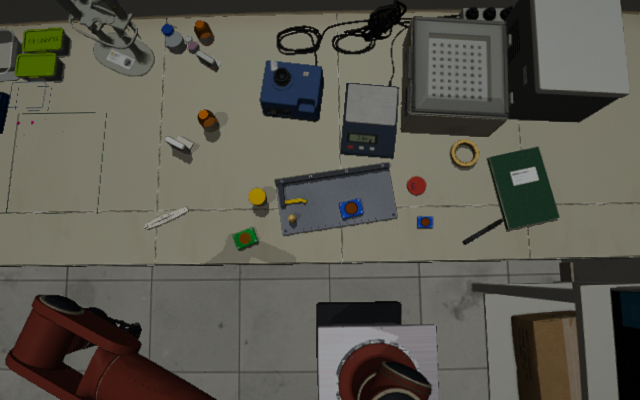

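View pics/side.png

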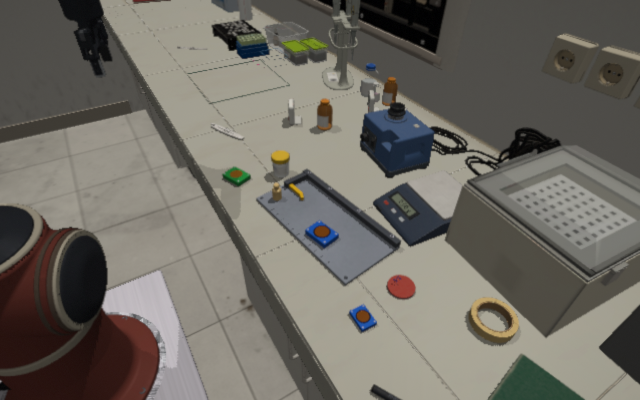

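The top view shows the board at (277-397, 165-235), with the rail along its far edge. The end stop is at the left, (282,195), and the lip at (295,202).

Candidates for the slide:
- Blue block on the board at (351,209): larger and on the board, so I choose this one.
- Small blue block on the bench at (425,222): a decoy.
- Green block at (245,238): a decoy.

The weight is at (293,218), the pot at (258,197) and the dish at (416,186).

Run:
```python
from h import *
import pickle
a=pickle.load(open('a.pkl','rb'))
for n in a:
    im=a[n]; hsv=cv2.cvtColor(im['img'],cv2.COLOR_RGB2HSV)
    m=cv2.inRange(hsv,(105,150,90),(125,255,255))
    for c in cv2.findContours(m,0,1)[0]:
        if cv2.contourArea(c)>60:
            print(n,cv2.minAreaRect(c))
            w=plane(im,c.reshape(-1,2),0.022)
            print('  world rect',cv2.minAreaRect((w[:,:2]*1000).astype(np.float32)))
    m=cv2.inRange(hsv,(20,150,90),(32,255,255))
    for c in cv2.findContours(m,0,1)[0]:
        if cv2.contourArea(c)>15: print(n,'yel',cv2.minAreaRect(c),plane(im,[cv2.minAreaRect(c)[0]],.018))
t=a['top']['img'][155:245,265:405,::-1]
cv2.imwrite('pics/crop.png',cv2.resize(t,None,fx=5.7,fy=5.7,interpolation=cv2.INTER_CUBIC))
```

```text
top ((350.5882873535156, 207.85296630859375), (15.522278785705566, 21.585668563842773), 75.96376037597656)
  world rect ((467.1568908691406, 62.65809631347656), (42.624229431152344, 59.13724136352539), 13.145227432250977)
top yel ((294.9292297363281, 200.4380645751953), (4.456772804260254, 20.155258178710938), 86.18592071533203) [[0.4907254 0.2146202 0.018    ]]
top yel ((256.5000305175781, 195.99998474121094), (16.26345443725586, 16.26345443725586), 45.0) [[0.50489175 0.32051509 0.018     ]]
side ((362.52606201171875, 316.9820251464844), (24.0965518951416, 16.064367294311523), 55.304847717285156)
  world rect ((421.00750732421875, -146.12057495117188), (39.80786895751953, 29.625606536865234), 87.42764282226562)
side ((321.6199951171875, 232.33999633789062), (27.800003051757812, 17.0), 36.86989974975586)
  world rect ((465.4752197265625, 61.60740280151367), (43.01560592651367, 59.8785514831543), 13.690262794494629)
side yel ((296.5000305175781, 190.5), (19.798988342285156, 4.242640018463135), 45.0) [[0.48835343 0.21329179 0.018     ]]
side yel ((280.0, 156.0), (10.0, 16.0), 90.0) [[0.51962781 0.36271253 0.018     ]]
```

View pics/crop.png

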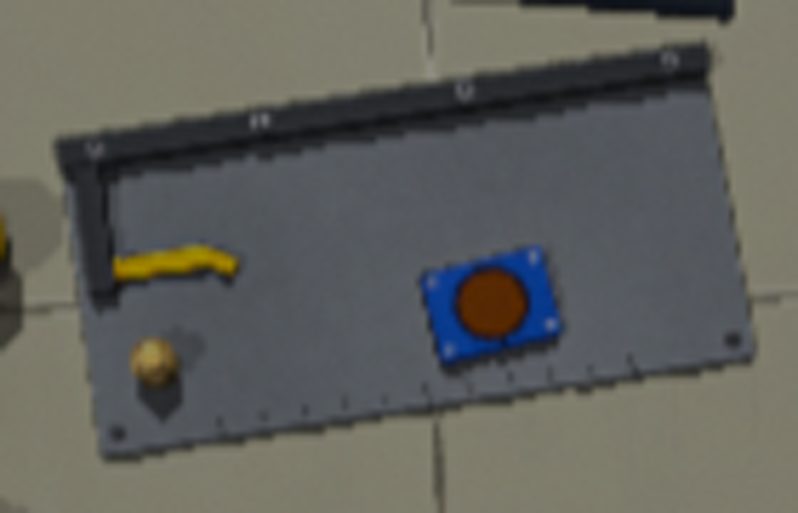

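Run:
```python
from h import *
import pickle
im=pickle.load(open('a.pkl','rb'))['top']
f=lambda p:(np.array(p)+.5)/5.7-.5+[265,155]
def P(p,z):return plane(im,f(p),z)[:,:2]
n=P([(104,458),(750,357)],.008); r=P([(57,140),(710,43)],.024); ri=P([(105,177),(700,90)],.008)
w=P([(155,355)],.05); 
for q in(n,r):
    d=q[0]-q[1]; print(q,np.linalg.norm(d),'y-axis angle from world y',np.degrees(np.arctan2(-d[0],d[1])))
d=np.r_[n[0]-n[1],0]+np.r_[r[0]-r[1],0]; th=np.arctan2(-d[0],d[1])
Rm=np.array([[np.cos(th),-np.sin(th)],[np.sin(th),np.cos(th)]])
loc=np.array([[-90,150],[-90,-170],[65,150],[65,-170]])/1000
pts=np.vstack([n,r]); o=(pts-loc@Rm.T).mean(0); print('o',o,'th',th,np.degrees(th)); print('res mm',((pts-o)@Rm-loc)*1000)
print('slide in board',((np.array([.4663,.0621])-o)@Rm)*1000,'weight',(w-o)@Rm*1000,'lip',((np.array([.4895,.214])-o)@Rm)*1000, 'rel ang',13.4-np.degrees(th))
print('pocket',o+Rm@[.028,.1])
np.save('board.npy',np.r_[o,th])
```

```text
[[ 0.39729744  0.24904339]
 [ 0.44094205 -0.06266318]] 0.31474725960941424 y-axis angle from world y 7.970635104885353
[[ 0.55008705  0.26994728]
 [ 0.59265244 -0.04708138]] 0.3198733930227371 y-axis angle from world y 7.647004020459925
o [0.50627042 0.1139169 ] th 0.13626679947995377 7.807512497956832
res mm [[ 0.39352655 -1.32263665]
 [ 1.28961915  3.93137934]
 [-0.39352655 -1.36830242]
 [-1.28961915 -1.24044028]]
slide in board [-46.6389817  -45.90675511] weight [[-49.58381924 115.12199141]] lip [ -3.01911703 101.43352251] rel ang 5.592487502043168
pocket [0.52042631 0.21679357]
```

```bash
cat >> h.py <<'E'
def go(bx,by,z,ang):
    """increment (cm,cm,cm,deg) to board mm bx,by, world z mm, tool y at ang deg from board y (ccw)"""
    o=np.load('board.npy');T=tool();th=o[2]
    w=np.r_[o[:2]+np.array([[np.cos(th),-np.sin(th)],[np.sin(th),np.cos(th)]])@[bx/1e3,by/1e3],z/1e3]
    y=T[:2,1]; cur=np.degrees(np.arctan2(y[1],y[0])); tgt=90+np.degrees(th)+ang
    print('inc cm',np.round(T[:3,:3].T@(w-T[:3,3])*100,2),'turn',round(-(tgt-cur),1),'dir/row5')
def where():
    o=np.load('board.npy');T=tool();th=o[2]
    d=T[:2,3]-o[:2];print('board mm',np.round(1e3*np.array([d[0]*np.cos(th)+d[1]*np.sin(th),-d[0]*np.sin(th)+d[1]*np.cos(th)]),1),'z',round(T[2,3]*1e3,1),'tooly',np.degrees(np.arctan2(T[1,1],T[0,1]))-90-np.degrees(th))
E
python3 -c "
from h import *
go(-97,-46,150,0)"
```

```text
inc cm [-37.9  -44.29   9.99] turn -25.8 dir/row5
```

Emit:
{"fn": "servo_tool", "kwargs": {"increments": [[[3,-3.2,-3.8,0,-6],[3,-6.4,-7.6,0,-12],[3,-9.6,-11.4,0,-18],[3,-12.8,-15.2,0,-24],[3,-16,-19,0,-25.8]]]}}

```text
t: 0.6
tool_pos: [0.2869, 0.3622, 0.2497]
tool_rot: [0.218, -3.134, 0.001]
contact_force: [0.8, -0.1, 0.6]
opening: 0.0304
grip_force: 0.0
```

```bash
python3 -c "
from h import *
where();go(-97,-46,150,0)"
```

```text
board mm [-183.7  275.8] z 249.7 tooly 0.14778398878093313
inc cm [ -8.59 -32.19   9.98] turn 0.1 dir/row5
```

Emit:
{"fn": "servo_tool", "kwargs": {"increments": [[[3,-1.2,-4.6,0,0],[3,-2.4,-9.2,0,0],[3,-3.7,-13.8,0,0],[3,-4.9,-18.4,0,0],[3,-6.1,-23,0,0]]]}}

```text
t: 1.1
tool_pos: [0.3784, 0.1426, 0.25]
tool_rot: [-0.213, 3.134, 0.0]
contact_force: [1.6, -0.3, 0.1]
opening: 0.03
grip_force: 0.0
```

Emit:
{"fn": "servo_tool", "kwargs": {"increments": [[[3,-1.2,-4.5,1,0],[3,-2.5,-9.2,3,0],[3,-2.5,-9.2,7,0],[3,-2.5,-9.2,10,0],[3,-2.5,-9.2,10,0]]]}}

```text
t: 1.6
tool_pos: [0.4119, 0.0562, 0.145]
tool_rot: [0.21, -3.124, -0.002]
contact_force: [0.5, 0.2, -0.6]
opening: 0.0299
grip_force: 0.0
```

Run:
```python
from h import *
where();go(-97,-46,33,0)
T=tool(); im=ctrl.get_image('wrist'); save(im,'w1.png')
```

```text
board mm [-101.4  -44.4] z 145.0 tooly -0.1263577952954158
inc cm [-0.56 -0.18 11.19] turn -0.1 dir/row5
```

View pics/w1.png

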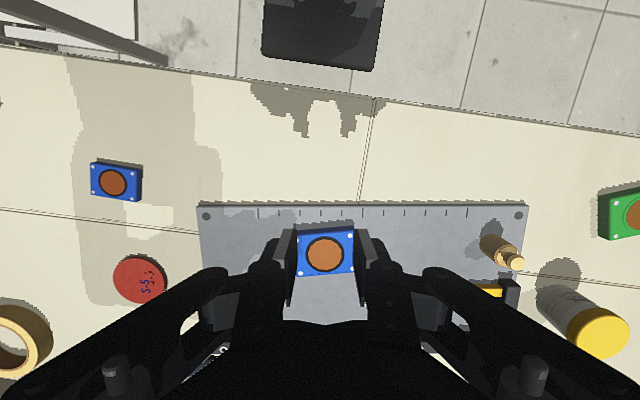

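The wrist view shows the slide at (325,255) between the fingertips, turned slightly from the board. The weight is at (500,250), and the dish and the small blue decoy are off to the left. The line-up is right, so I'll go down.

Emit:
{"fn": "servo_tool", "kwargs": {"increments": [[[3,-0.3,-0.1,3.5,0],[3,-0.3,-0.1,7,0],[3,-0.3,-0.1,10,0],[3,-0.3,-0.1,10.5,0],[3,-0.3,-0.1,10.5,0]]]}}

```text
t: 2.15
tool_pos: [0.4193, 0.0564, 0.0464]
tool_rot: [-0.214, 3.134, -0.0]
contact_force: [-0.5, 0.1, 0.9]
opening: 0.0297
grip_force: 0.0
```

Run:
```python
from h import *
where();T=tool(); im=ctrl.get_image('wrist')
hsv=cv2.cvtColor(im['img'],cv2.COLOR_RGB2HSV)
m=cv2.inRange(hsv,(105,150,90),(125,255,255))
c=max(cv2.findContours(m,0,1)[0],key=cv2.contourArea)
w=plane(im,c.reshape(-1,2),.022,T)
print(cv2.minAreaRect((w[:,:2]*1000).astype(np.float32)));where()
save(im,'w2.png')
```

```text
board mm [-94.  -45.2] z 46.4 tooly 0.0032485763240153176
((457.385009765625, 61.873863220214844), (26.733983993530273, 51.560585021972656), 7.866554260253906)
board mm [-93.1 -45.4] z 47.4 tooly -0.0015645492248630433
```

View pics/w2.png

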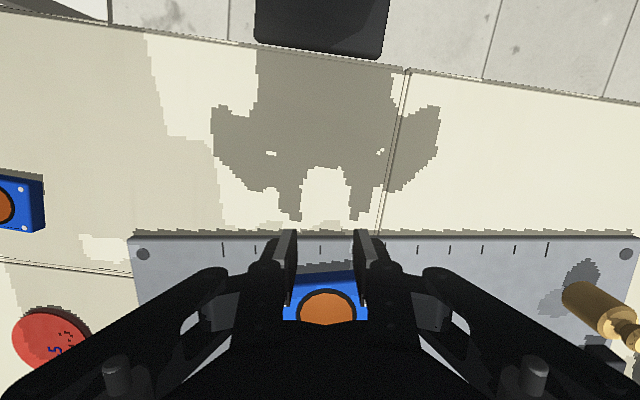

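The fingertips are just outside the slide's near side, at (290,240) and (360,240), with the slide centred between them. I'll back off a few mm and lower.

Emit:
{"fn": "servo_tool", "kwargs": {"increments": [[[3,0.6,0,0,0],[3,0.6,0,0.6,0],[3,0.6,0,1.2,0],[3,0.6,0,1.6,0],[3,0.6,0,1.6,0]]]}}

```text
t: 2.7
tool_pos: [0.412, 0.0552, 0.0285]
tool_rot: [0.212, -3.133, -0.0]
contact_force: [-1.2, 0.4, -0.5]
opening: 0.0298
grip_force: 0.0
```

```bash
python3 -c "
from h import *
where();go(-5,-46,30,0)"
```

```text
board mm [-101.4  -45.3] z 28.5 tooly -0.04982597573767222
inc cm [-9.64 -0.06 -0.17] turn -0.0 dir/row5
```

Emit:
{"fn": "servo_tool", "kwargs": {"increments": [[[3,-0.8,0,0,0],[3,-1.6,0,0,0],[3,-2.4,0,0,0],[3,-3.2,0,0,0],[3,-4,0,0,0]]]}}

```text
t: 3.2
tool_pos: [0.4532, 0.0607, 0.0294]
tool_rot: [0.213, -3.134, 0.0]
contact_force: [0.0, -0.3, 0.4]
opening: 0.0299
grip_force: 0.3
```

Emit:
{"fn": "servo_tool", "kwargs": {"increments": [[[3,-0.8,0,0,0],[3,-1.6,0,0,0],[3,-2.4,0,0,0],[3,-3.2,0,0,0],[3,-4,0,0,0]]]}}

```text
t: 3.7
tool_pos: [0.4926, 0.0662, 0.0292]
tool_rot: [0.213, -3.134, -0.0]
contact_force: [-0.3, -0.5, 0.3]
opening: 0.03
grip_force: 0.3
```

```bash
python3 -c "
from h import *
where();go(-5,-46,30,0)
a=ctrl.get_image('top')
c=cv2.resize(a['img'][155:245,265:405,::-1],None,fx=5.7,fy=5.7,interpolation=cv2.INTER_CUBIC);cv2.imwrite('pics/c2.png',c)"
```

```text
board mm [-20.1 -45.5] z 29.2 tooly -0.04195366997153016
inc cm [-1.51 -0.05 -0.08] turn -0.0 dir/row5
```

View pics/c2.png

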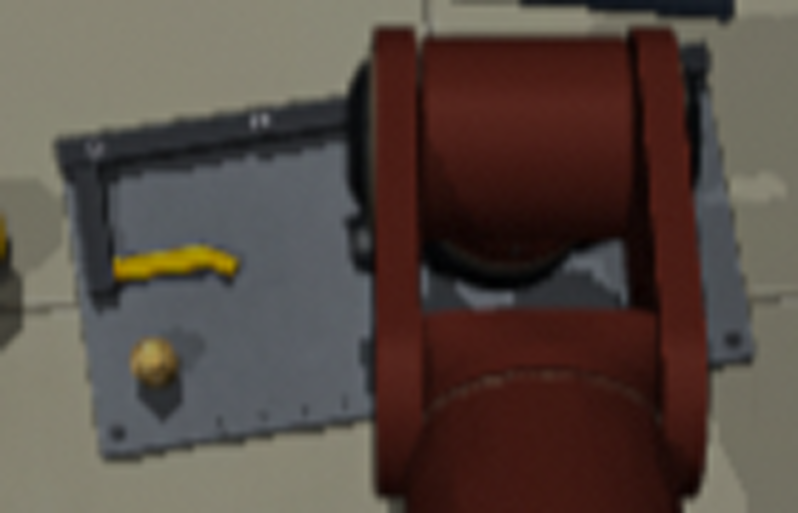

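The arm hides the slide in the top view, but the weight and lip are undisturbed. I'll push on slowly and watch the force for contact with the rail.

Emit:
{"fn": "servo_tool", "kwargs": {"increments": [[[3,-0.4,0,0,0],[3,-0.8,0,0,0],[3,-1.1,0,0,0],[3,-1.4,0,0,0],[3,-1.4,0,0,0]]]}}

```text
t: 4.25
tool_pos: [0.5062, 0.0679, 0.0294]
tool_rot: [-0.213, 3.134, -0.0]
contact_force: [0.1, 0.1, 0.6]
opening: 0.03
grip_force: 0.0
```

Emit:
{"fn": "servo_tool", "kwargs": {"increments": [[[3,-0.1,0,0,0],[3,-0.2,0,0,0],[3,-0.3,0,0,0],[3,-0.3,0,0,0]]]}}

```text
t: 4.65
tool_pos: [0.5087, 0.0683, 0.0293]
tool_rot: [0.213, -3.134, 0.0]
contact_force: [-1.4, -0.4, 1.0]
opening: 0.0301
grip_force: 0.2
```

```bash
python3 -c "
from h import *
where()
a=ctrl.get_image('side');p=proj(a,[.52,.07,.02])[0];print(p);x,y=map(int,p)
c=cv2.resize(a['img'][y-60:y+60,x-80:x+80,::-1],None,fx=4.5,fy=4.5,interpolation=cv2.INTER_CUBIC);cv2.imwrite('pics/s2.png',c)"
```

```text
board mm [ -3.7 -45.5] z 29.3 tooly -0.04137930617968877
[340.54970585 221.16437382]
```

View pics/s2.png

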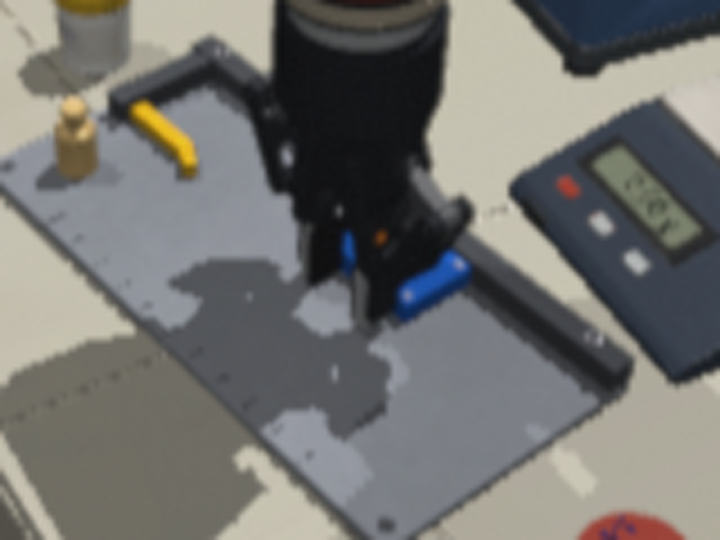

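The slide, with its end face at (430,285) in the crop, is at or nearly at the rail. I'll press slightly until the force shows.

Emit:
{"fn": "servo_tool", "kwargs": {"increments": [[[3,-0.1,0,0,0],[3,-0.2,0,0,0],[3,-0.2,0,0,0]]]}}

```text
t: 5.0
tool_pos: [0.5089, 0.0684, 0.0288]
tool_rot: [0.213, -3.129, 0.0]
contact_force: [-7.0, -1.5, 6.3]
opening: 0.0296
grip_force: 3.8
```

Emit:
{"fn": "servo_tool", "kwargs": {"increments": [[[3,-0.1,0,0,0],[3,-0.2,0,0,0],[3,-0.2,0,0,0]]]}}

```text
t: 5.3
tool_pos: [0.509, 0.0685, 0.0284]
tool_rot: [0.213, -3.124, 0.001]
contact_force: [-13.9, -2.2, 9.4]
opening: 0.0301
grip_force: 6.9
```

The slide is flat on the rail: the force rises with no motion. Next I back off, raise and look.

Emit:
{"fn": "servo_tool", "kwargs": {"increments": [[[3,0.5,0,0,0],[3,3,0,0,0],[3,5,0,-2,0],[3,7,0,-7,0],[3,7,0,-11,0]]]}}

```text
t: 5.8
tool_pos: [0.441, 0.0595, 0.1391]
tool_rot: [0.212, -3.132, -0.001]
contact_force: [1.9, -0.5, -0.8]
opening: 0.0298
grip_force: 0.0
```

Emit:
{"fn": "servo_tool", "kwargs": {"increments": [[[2,0,0,0,0],[2,0,0,0,0],[2,0,0,0,0]]]}}

```text
t: 6.1
tool_pos: [0.4429, 0.0595, 0.1382]
tool_rot: [0.213, -3.133, -0.0]
contact_force: [-0.1, -0.1, -0.4]
opening: 0.0201
grip_force: 0.0
```

```bash
cat >> h.py <<'E'
def slide(z=.022):
    T=tool(); im=ctrl.get_image('wrist')
    hsv=cv2.cvtColor(im['img'],cv2.COLOR_RGB2HSV)
    m=cv2.inRange(hsv,(105,150,60),(125,255,255)); o=np.load('board.npy');th=o[2]
    for c in cv2.findContours(m,0,1)[0]:
        if cv2.contourArea(c)<300: continue
        w=plane(im,c.reshape(-1,2),z,T)[:,:2]-o[:2]
        b=w@np.array([[np.cos(th),-np.sin(th)],[np.sin(th),np.cos(th)]])*1e3
        print('blue px',cv2.boundingRect(c),'board rect',cv2.minAreaRect(b.astype(np.float32)),'min',b.min(0),'max',b.max(0))
    return im
E
python3 -c "
from h import *
where();save(slide(),'w3.png');go(27,-112,130,90);go(27,-112,130,-90);print(ctrl.get_obs()['q'])"
```

```text
board mm [-70.2 -45.3] z 138.2 tooly -0.04469628890762678
blue px (295, 271, 60, 46) board rect ((26.248422622680664, -45.297950744628906), (57.80415344238281, 49.222267150878906), 89.99455261230469) min [  1.63564544 -74.20225338] max [ 50.86118521 -16.39810087]
blue px (78, 126, 50, 43) board rect ((-113.43519592285156, -230.02110290527344), (40.393829345703125, 29.405424118041992), 79.43087005615234) min [-130.42745556 -251.93869946] max [ -95.73602758 -208.66445451]
inc cm [-9.76 -6.67  0.73] turn -90.0 dir/row5
inc cm [-9.76 -6.67  0.73] turn 90.0 dir/row5
[-3.33775841e-02 -2.96236532e-01  2.12427657e+00  9.11834791e-05
  1.31622912e+00 -1.73967361e+00]
```

View pics/w3.png

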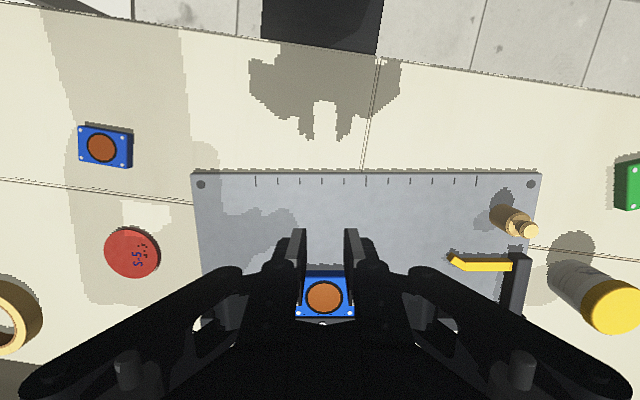

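The slide at (325,295) is square to the board, with its far edge at x≈50 mm and y from -75 to -15. Next I go behind its rear end, turning 90°.

Emit:
{"fn": "servo_tool", "kwargs": {"increments": [[[1,0,-2,0,8.5],[1,0,-5,0,17],[1,-1,-8,0,25.5],[1,-3,-8,0,34],[1,-5,-8,0,42.5]]]}}

```text
t: 6.65
tool_pos: [0.5034, -0.0138, 0.1371]
tool_rot: [-0.949, -2.991, 0.001]
contact_force: [0.1, -0.5, -1.1]
opening: 0.01
grip_force: 0.0
```

Emit:
{"fn": "servo_tool", "kwargs": {"increments": [[[1,0,0,0,8.5],[1,0,0,0,17],[1,0,0,0,25.5],[1,0,0,0,34],[1,0,0,0,42.5]]]}}

```text
t: 7.15
tool_pos: [0.5028, -0.0129, 0.137]
tool_rot: [-1.966, -2.446, 0.003]
contact_force: [0.1, 0.1, 0.4]
opening: 0.0097
grip_force: 0.0
```

Emit:
{"fn": "servo_tool", "kwargs": {"increments": [[[1,0,0,0,5],[1,0,0,0,5]]]}}

```text
t: 7.35
tool_pos: [0.5029, -0.0129, 0.1372]
tool_rot: [-2.064, -2.365, 0.003]
contact_force: [-0.1, -0.7, 0.4]
opening: 0.0095
grip_force: 0.0
```

```bash
python3 -c "
from h import *
where();go(26,-112,30,-90)"
```

```text
board mm [ -20.6 -125.2] z 137.2 tooly -90.02850682084915
inc cm [ 1.31  4.7  10.71] turn -0.0 dir/row5
```

Emit:
{"fn": "servo_tool", "kwargs": {"increments": [[[1,0.7,4.7,0,0],[1,0.7,4.7,3,0],[1,0.7,4.7,7,0],[1,0.7,4.7,9.5,0],[1,0.7,4.7,9.5,0]]]}}

```text
t: 7.85
tool_pos: [0.5449, 0.0008, 0.0384]
tool_rot: [-2.058, -2.361, 0.01]
contact_force: [-0.9, 0.1, -0.1]
opening: 0.0105
grip_force: 0.0
```

Emit:
{"fn": "servo_tool", "kwargs": {"increments": [[[1,0,0,0.5,0],[1,0,0,1,0],[1,0,0,1.1,0],[1,0,0,1.1,0]]]}}

```text
t: 8.25
tool_pos: [0.5501, 0.0001, 0.0343]
tool_rot: [2.065, 2.366, 0.002]
contact_force: [0.5, -0.5, 0.2]
opening: 0.0101
grip_force: 0.0
```

```bash
python3 -c "
from h import *
where();save(slide(),'w4.png');go(27,58,30,-90)"
```

```text
board mm [  27.9 -118.7] z 34.3 tooly -90.03217749147707
blue px (278, 32, 101, 137) board rect ((29.160980224609375, -46.269290924072266), (43.187442779541016, 58.70551300048828), 0.020533960312604904) min [  7.56316625 -75.61662304] max [ 50.76298716 -16.9091406 ]
inc cm [17.67 -0.11  0.42] turn -0.0 dir/row5
```

View pics/w4.png

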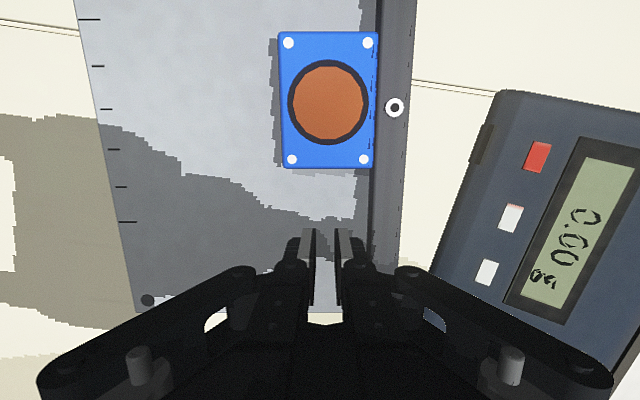

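The slide at (328,100) lies flush with the rail, and the fingertips at (325,265) are centred behind its rear edge. Next I push it along the rail.

Emit:
{"fn": "servo_tool", "kwargs": {"increments": [[[1,0,-0.3,0.2,0],[1,0.5,-0.3,0.4,0],[1,1.2,-0.3,0.4,0],[1,2,-0.3,0.4,0],[1,2.8,-0.3,0.4,0]]]}}

```text
t: 8.8
tool_pos: [0.5425, 0.0284, 0.0293]
tool_rot: [-2.066, -2.367, -0.0]
contact_force: [-0.0, -0.2, -0.1]
opening: 0.0102
grip_force: 0.0
```

Emit:
{"fn": "servo_tool", "kwargs": {"increments": [[[1,0.6,0,0,0],[1,1.2,0,0,0],[1,1.8,0.05,0,0],[1,2.4,0.05,0,0],[1,3,0.05,0,0]]]}}

```text
t: 9.3
tool_pos: [0.539, 0.0578, 0.0293]
tool_rot: [-2.066, -2.367, 0.0]
contact_force: [0.3, -0.6, 0.2]
opening: 0.0099
grip_force: 0.3
```

```bash
python3 -c "
from h import *
where();slide();go(26,58,30,-90)"
```

```text
board mm [ 24.8 -60.1] z 29.3 tooly -90.04117305964822
blue px (286, 107, 98, 126) board rect ((29.1500186920166, -18.4776611328125), (58.78409957885742, 43.28080368041992), 89.98370361328125) min [  7.5089516  -47.87532433] max [50.78688197 10.91999444]
inc cm [11.73  0.12 -0.06] turn -0.0 dir/row5
```

The slide is tracking flush and straight, so I continue.

Emit:
{"fn": "servo_tool", "kwargs": {"increments": [[[1,0.7,0.02,0,0],[1,1.4,0.04,0,0],[1,2.1,0.06,0,0],[1,2.8,0.08,0,0],[1,3.5,0.1,0,0]]]}}

```text
t: 9.85
tool_pos: [0.5352, 0.0928, 0.0293]
tool_rot: [-2.066, -2.367, 0.0]
contact_force: [-0.8, 0.2, 0.9]
opening: 0.01
grip_force: 0.3
```

Emit:
{"fn": "servo_tool", "kwargs": {"increments": [[[1,0.7,0.0,0,0],[1,1.4,0.02,0,0],[1,2.1,0.04,0,0],[1,2.8,0.05,0,0],[1,3.5,0.05,0,0]]]}}

```text
t: 10.35
tool_pos: [0.531, 0.1275, 0.0293]
tool_rot: [-2.066, -2.367, 0.0]
contact_force: [0.1, -0.1, 0.1]
opening: 0.0102
grip_force: 0.3
```

```bash
python3 -c "
from h import *
where();slide();go(26,58.5,30,-90)"
```

```text
board mm [26.4 10.1] z 29.3 tooly -90.0420865830989
blue px (283, 107, 98, 126) board rect ((29.191118240356445, 51.649662017822266), (43.31294631958008, 58.84245681762695), 0.04940135404467583) min [ 7.52935992 22.24507672] max [50.87114855 81.05562858]
inc cm [ 4.76 -0.04 -0.07] turn -0.0 dir/row5
```

Emit:
{"fn": "servo_tool", "kwargs": {"increments": [[[1,0.6,0,0,0],[1,1.2,0,0,0],[1,1.8,0,0,0],[1,2.4,0,0,0],[1,3,0,0,0]]]}}

```text
t: 10.9
tool_pos: [0.527, 0.1571, 0.0293]
tool_rot: [2.066, 2.367, 0.0]
contact_force: [0.3, -0.2, 0.0]
opening: 0.0098
grip_force: 0.2
```

Emit:
{"fn": "servo_tool", "kwargs": {"increments": [[[1,0.4,0,0,0],[1,0.8,0,0,0],[1,1.2,0,0,0],[1,1.5,0,0,0],[1,1.5,0,0,0]]]}}

```text
t: 11.4
tool_pos: [0.525, 0.1719, 0.0293]
tool_rot: [-2.066, -2.367, -0.0]
contact_force: [0.9, 0.0, -0.0]
opening: 0.0099
grip_force: 0.0
```

Emit:
{"fn": "servo_tool", "kwargs": {"increments": [[[1,0.1,0,0,0],[1,0.2,0,0,0],[1,0.3,0,0,0],[1,0.3,0,0,0]]]}}

```text
t: 11.8
tool_pos: [0.5246, 0.1745, 0.0293]
tool_rot: [-2.066, -2.367, -0.0]
contact_force: [0.4, 0.7, -0.8]
opening: 0.0097
grip_force: 0.0
```

```bash
python3 -c "
from h import *
where();slide();go(26,58.5,30,-90)"
```

```text
board mm [26.4 57.5] z 29.3 tooly -90.04979892600477
blue px (283, 107, 98, 126) board rect ((29.168664932250977, 99.12208557128906), (58.790565490722656, 43.29255294799805), 89.9740982055664) min [ 7.51286581 69.71781131] max [ 50.80353781 128.52633293]
inc cm [ 0.1  -0.04 -0.07] turn -0.1 dir/row5
```

Not against the stop yet, so I push on until the force rises.

Emit:
{"fn": "servo_tool", "kwargs": {"increments": [[[1,0.1,0,0,0],[1,0.2,0,0,0],[1,0.2,0,0,0]]]}}

```text
t: 12.15
tool_pos: [0.5243, 0.1766, 0.0293]
tool_rot: [-2.066, -2.367, -0.0]
contact_force: [0.3, -0.1, 0.4]
opening: 0.01
grip_force: 0.0
```

Emit:
{"fn": "servo_tool", "kwargs": {"increments": [[[1,0.1,0,0,0],[1,0.2,0,0,0],[1,0.2,0,0,0]]]}}

```text
t: 12.45
tool_pos: [0.5242, 0.1778, 0.0293]
tool_rot: [2.065, 2.366, -0.002]
contact_force: [0.7, -3.4, 0.6]
opening: 0.0095
grip_force: 2.1
```

Emit:
{"fn": "servo_tool", "kwargs": {"increments": [[[1,0.1,0,0,0],[1,0.2,0,0,0],[1,0.2,0,0,0]]]}}

```text
t: 12.75
tool_pos: [0.5242, 0.178, 0.0293]
tool_rot: [2.062, 2.365, -0.006]
contact_force: [1.8, -11.4, 2.1]
opening: 0.01
grip_force: 5.7
```

```bash
python3 -c "
from h import *
where();slide()"
```

```text
board mm [26.5 61. ] z 29.3 tooly -89.99360546523664
blue px (283, 107, 98, 126) board rect ((29.176591873168945, 102.57974243164062), (43.31139373779297, 58.76713180541992), 0.03227487578988075) min [ 7.53332883 73.2016829 ] max [ 50.84647436 131.97431842]
```

The slide stopped firmly at an 11 N push, within 3 mm of the expected spot. I back straight off, raise and check.

Emit:
{"fn": "servo_tool", "kwargs": {"increments": [[[1,-0.5,0,0,0],[1,-3,0,0,0],[1,-6,0,0,0],[1,-7,0,-4,0],[1,-7,0,-8,0]]]}}

```text
t: 13.3
tool_pos: [0.5319, 0.11, 0.1085]
tool_rot: [-2.066, -2.362, 0.003]
contact_force: [1.3, 1.5, 0.2]
opening: 0.0097
grip_force: 0.0
```

Emit:
{"fn": "servo_tool", "kwargs": {"increments": [[[1,-4,0,-1,0],[1,-4,0,-1,0],[1,-4,0,-1,0]]]}}

```text
t: 13.6
tool_pos: [0.5387, 0.0713, 0.1195]
tool_rot: [-2.067, -2.365, -0.002]
contact_force: [-0.5, -0.6, -0.7]
opening: 0.0099
grip_force: 0.0
```

```bash
python3 -c "
from h import *
where();im=slide();print(ctrl.get_obs()['contact_force'])
cv2.imwrite('pics/w5.png',cv2.resize(im['img'][0:240,160:480,::-1],None,fx=2.4,fy=2.4))"
```

```text
board mm [ 26.4 -46.6] z 119.5 tooly -90.13597053821032
blue px (297, 0, 64, 41) board rect ((29.261898040771484, 84.88082885742188), (24.533344268798828, 43.141212463378906), 89.91995239257812) min [ 7.69923959 72.58550791] max [50.83701764 97.17738751]
[ 0.36752356 -0.62064803 -0.40964213]
```

View pics/w5.png

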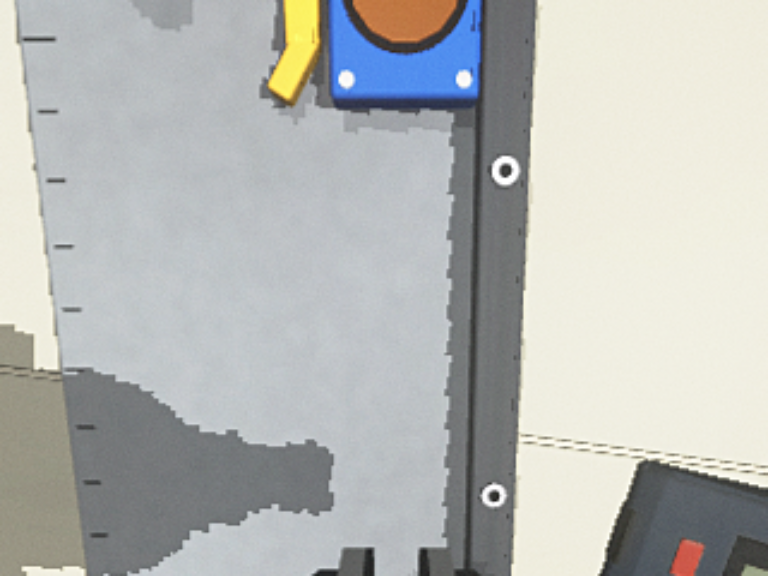

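The slide is home and flush to the rail. Its rear edge (crop row ~100) is level with the lead-in's outer end, as it must be at home, and the fingers are clear. I'll hand in.

```bash
python3 -c "
from station import ctrl
print(ctrl.finish_job())"
```

```text
the job is handed in; nothing more can be done
None
```

I pushed the blue slide flat against the rail and along it into the pocket, where it stopped firmly at the end stop; the arm then moved clear and the job was handed in at about 13.7 s, with no verdict returned.

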